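# Load a sample pot into the bench counter and start the count

## Robot

A 6-joint arm with a two-finger parallel gripper is mounted at the origin on a cart in front of the work surface, level with it; the furniture and walls round the work are solid. World frame = base frame: x ahead of the robot, y to its left, z up, the work surface at z = 0. Lengths are in m, angles in rad, forces in N, time in s.
With the tool pointing down it reaches from about 0.275 to 0.85 m from the base axis. Payload 19 kg.
Tool frame: the origin (TCP) lies midway between the tips of the shut fingers; the grasp point (between the pads) lies pinch_z behind it (pinch_z is the distance from the TCP to the grasp point, in m); z points along the fingers, y is the line along which they close (so a half turn about z gives the same grasp; the last joint's range is limited). The gripper opens to 85 mm and grips with 20 to 120 N. Pads are 22 mm wide; open, the fingers measure 114 mm over their backs; the gripper's body (76 mm by 85 mm) begins 54 mm behind the grasp point. The pads swing forward as they close: fully open they stand 13 mm farther back than shut.
Start: joints at [-1.473, 0.15, 1.437, -0, 1.554, -0.134], TCP at [0.132, -0.56, 0.202] pointing down, gripper open.
Joint ranges: [-2.8, 2.8], [-0.68, 2.1], [0.12, 2.68], [-1.39, 4.53], [0.16, 2.79], [-2.81, 2.81]. Speed limits (rad/s): [1.89, 1.89, 2.22, 3.01, 3.01, 3.01].

## Interface

Orientations are given as a rotation vector (axis times angle).
In Python, from rig import * gives the robot as it stands. The module is installed in compiled form; this text tells all that it offers. Calls block until the motion is done:
- move_pose(position, orientation): joint-space move of the TCP to a pose.
- servo_line(position, attitude=None, speed=0.15, stop_force=None): straight line of the TCP; attitude=None keeps the orientation; speed is the mean speed in m/s. With stop_force (N) it stops when the force on the tool has changed by that much, and returns True; else False.
- movej(angles): joint-space move.
- gripper_to(opening, strength=None): opening from 0.0 (shut) to 1.0 (fully open); strength is the grip in N (None keeps the last); returns when the fingers have stopped.
- wait(seconds).
- solve_ik(position, orientation): joint angles nearest the present ones, or None.
- get_obs(): the state.
- read_camera(name): name is "side" or "top"; returns a dict with "frame" (384x512x3 uint8, red, green, blue), "depth" (384x512 float32, m along the optical axis (not along the pixel's ray), 0 where there is no reading), "mtx" (3x3 intrinsics, pixels), "dist" ([k1, k2, p1, p2, k3] as OpenCV has them; the pictures are not rectified), "rvec" (rotation vector, rad) and "tvec" (3), from world to camera coordinates, as OpenCV has them. Camera axes: x right, y down, z forward; pixel columns grow to the right and rows downward; lengths in m; the calibration is good to about 2 mm. A picture is of the moment at which its call begins.
A pose or a line that the arm cannot do raises MotionError and nothing moves.
- sign_off(): hands the job in; it is judged then, once.
The state is a dict: "time_s": time; "q": joint angles; "dq": joint speeds; "effort": joint torques, N m; "position": TCP position; "tool_rot": TCP orientation; "contact_force": force on the tool from outside, world axes, zero at the start; "moment": the same for the moment, N m; "finger_gap": opening from 0.0 (shut) to 1.0 (fully open); "grasp_force": force on a finger pad.
Only numpy, scipy, OpenCV 4.12 (cv2) and the standard library are available. Lean on these libraries where they do the work, as an engineer would, in place of code of your own. Each camera call takes 0.05 s, during which the arm holds its last target. There are 200 camera calls.

## Task

Load the sample pot that lies in the sloping gutter into the counter: push it with the fingertips so that it rolls gently up the gutter, past the spring catch, and, when you let go, rests on the catch instead of rolling back down; never lift it off the gutter floor. Then press the start button on top of the counter all the way in and let it come back up. Leave the spare pots and the tube rack near the gutter where they stand.

Things in the scene. Friction and masses are not known exactly. Their poses are not given: they have to be found in the camera images.
- gutter: Open steel gutter, fixed, sloping up at 0.16 rad to the counter. Origin: middle of the low end of its floor, on the floor's upper face, 20 mm above the bench. x runs up along the sloping floor, y across the gutter (level), z square to the floor. Inner width 82 mm, side walls 20 mm high; a lip 14 mm high closes the low end at x = 0.
- catch_end (a point): Free end of the spring catch, a steel tongue 22 mm wide in the middle of the gutter floor, hinged at x = 115 mm, rising to this point: x = 163 mm, 12 mm above the floor (gutter frame). A pot rolled up over it presses it flush with 1 to 2 N; it springs up behind the pot once the pot's axis is beyond x = 187 mm. Let go, the pot rests back on it with its axis at x = 185 mm.
- top_stop (a point): Middle of the end stop at the top of the gutter, level with two rubber buffers whose faces are here, x = 227 mm in the gutter's frame, 28 mm above the floor. A pot touching them has its axis at x = 202 mm. Behind it stands the counter, a white box 106 x 104 mm whose top is 125 mm above the bench.
- pot_center (a point): Centre of the sample pot that lies across the gutter: a white screw-cap pot, a cylinder 50 mm in diameter and 76 mm long with a grey cap, 0.13 to 0.25 kg. Its axis lies along the gutter's y. It rolls freely; at the start it rests against the low lip with its axis at about x = 23 mm in the gutter's frame. The point turns with the pot but lies on its axis.
- catch (a joint): Angle of the spring catch, rad: 0 = sprung up fully (catching), 0.27 = pressed flush with the gutter floor.
- start_button (a joint): Travel of the start button, m: 0 = up, 0.006 = fully pressed; needs about 5 N straight down, springs back.
- start_button_top (a point): Middle of the top face of the round black start button (28 mm across, in a grey ring) on top of the counter, about 147 mm above the bench. It is pressed straight down.
- spare_1: Spare sample pot of the same make standing upright on the bench behind the gutter (50 mm in diameter, 76 mm high). Origin: centre of its underside. Leave alone.
- spare_2: Second spare sample pot, standing upright as the first. Leave alone.
- rack15: Blue rack of capped tubes, 78 x 145 mm, 119 mm high, standing left of the gutter. Origin: centre of its underside. Leave alone.
Not all that is in view belongs to the job. What is shaped like the part that bears pot_center but pink or yellow is not meant.

How it is judged:
On the way, in this order (a step that is already met when the one before it is completed fails the run):
1. the pot is past the catch and rests on it, let go of (x of pot_center in the frame of gutter between 0.181 and 0.193 m and value of joint catch below 0.05 rad and contact force between each of the arm, the fingers and pot below 0.1 N and linear speed of pot below 0.02 m/s), for 0.3 s.
2. the start button is pressed in (x of pot_center in the frame of gutter between 0.181 and 0.193 m and value of joint catch below 0.05 rad and value of joint start_button above 0.0048 m), for 0.05 s.
At the end, for the whole second after the job is handed in: The pot lies in the gutter at rest on the sprung-up catch (its axis 181 to 193 mm up the floor and less than 30 mm above it, catch angle below 0.05 rad, speed below 10 mm/s) and the start button, after being pressed at least 4.8 mm, is back up (below 2 mm) (x of pot_center in the frame of gutter between 0.181 and 0.193 m and value of joint catch below 0.05 rad and z of pot_center in the frame of gutter below 0.03 m and linear speed of pot below 0.01 m/s and value of joint start_button below 0.002 m); the robot touches nothing.
It fails at once if the pot is lifted more than 8 mm off the gutter floor (z of pot_center in the frame of gutter above 0.033 m).
It fails at once if the pot is pushed with more than 25 N (contact force between any of the fingers, the arm and pot above 25 N).
It fails at once if the start button is pressed while the pot is not on the catch (value of joint start_button above 0.003 m and not (x of pot_center in the frame of gutter between 0.181 and 0.193 m and value of joint catch below 0.05 rad)).
It fails at once if a spare pot or the tube rack is shifted by more than 20 mm (distance of any of spare_1, spare_2, rack15 from where it was at the start of the episode above 0.02 m).
It also fails if it takes over 46 s, if anything falls off the work surface, if the arm or the gripper's body presses on something with over 40 N, if the wrist force passes 120 N, or if a joint passes its speed limit or range.

## Working session

There is one attempt and no reset: what is moved stays moved. The work goes in short steps, each a Python script; the robot and the scene stay as the last script left them, time stands still between calls to the robot, and variables do not carry over. Pictures are saved under pics/ and viewed, at most 10 in all, crops included, and the job is handed in when it is done.

```bash
mkdir -p pics; cat > h.py <<'E'
from rig import *
import numpy as np, cv2, pickle
def snap(n,f):
    c=read_camera(n); pickle.dump(c,open(f'pics/{f}.pkl','wb')); cv2.imwrite(f'pics/{f}.png',c['frame'][:,:,::-1]); return c
def cloud(c):
    h,w=c['depth'].shape; v,u=np.mgrid[:h,:w]
    p=cv2.undistortPoints(np.stack([u,v],-1).reshape(-1,1,2).astype(float),c['mtx'],c['dist']).reshape(h,w,2)
    d=c['depth']; P=np.dstack([p*d[...,None],d])
    R=cv2.Rodrigues(np.array(c['rvec'],float))[0]
    return (P-np.array(c['tvec']).reshape(3))@R
E
python3 - <<'E'
from h import *
for n in ('top','side'):
    c=snap(n,n+'0'); R=cv2.Rodrigues(np.array(c['rvec'],float))[0]; print(n,-R.T@np.array(c['tvec']).ravel(),R[2])
o=get_obs();print(o['time_s'],o['position'],o['tool_rot'],o['contact_force'])
try: print(pinch_z)
except Exception as e: print(e)
a=[cv2.imread(f'pics/{n}0.png') for n in('top','side')]
E
```

```text
top [ 0.42814008 -0.06280504  1.06960169] [ 0.09404094  0.01824519 -0.99540113]
side [ 1.10946158 -0.48817914  1.29089672] [-0.42477064  0.31997338 -0.8468689 ]
0.1 [ 0.13202622 -0.55939102  0.20146849] [-3.11948097e+00 -3.63124039e-01 -3.47251174e-05] [ 0.40699792  0.08236865 -0.11493918]
0.0187
```

View pics/top0.png

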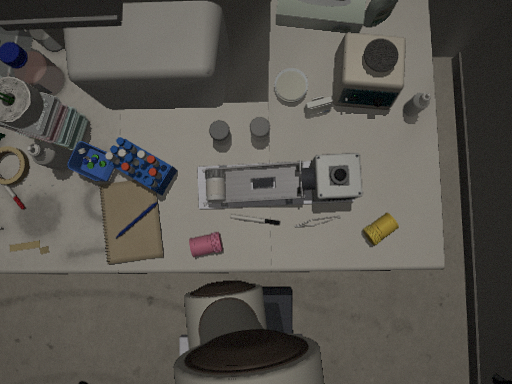

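View pics/side0.png

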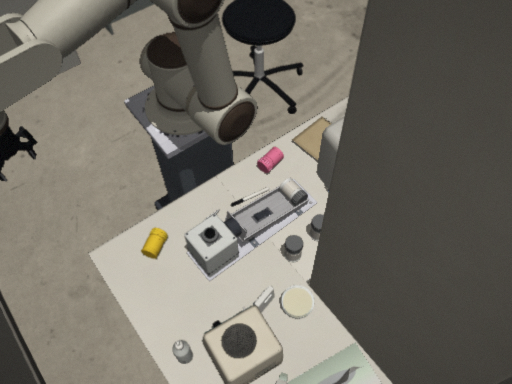

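The top view shows the gutter running from (205,186) to the counter at (338,177), with the button at (340,176). What could be taken for the sample pot:
- the white pot lying in the gutter's low end, (216,184)
- the pink pot, (206,244)
- the yellow pot, (381,229)
- the standing spares, (219,130) and (259,128)

By the description I choose the white one at (216,184). I'll check it in a close crop and measure.

```bash
python3 - <<'E'
from h import *
c=pickle.load(open('pics/top0.pkl','rb')); W=cloud(c); 
im=c['frame'][:,:,::-1][145:225,185:375]; cv2.imwrite('pics/crop.png',cv2.resize(im,None,fx=4,fy=4,interpolation=cv2.INTER_CUBIC))
for n,(u,v) in dict(pot=(216,184),btn=(340,176),fl1=(245,190),fl2=(290,190),sp1=(219,130),sp2=(259,128),bench=(230,240),ctr=(325,165)).items(): print(n,np.round(W[v,u],4))
# gutter region: height image stats
m=(W[...,2]>.008)&(c['depth']>0); m[:140]=0;m[225:]=0;m[:,:192]=0;m[:,375:]=0
n,l,s,ce=cv2.connectedComponentsWithStats(m.astype(np.uint8))
i=1+np.argmax(s[1:,4]); P=W[l==i]; print(s[i])
# counter top plane
t=(l==i)&(abs(W[...,2]-.125)<.006); T=W[t]; print('ctr',t.sum(),cv2.minAreaRect((T[:,:2]*1000).astype(np.float32)),T[:,2].mean())
b=(l==i)&(W[...,2]>.140); B=W[b]; print('btn',b.sum(),B.mean(0),cv2.minAreaRect((B[:,:2]*1000).astype(np.float32)))
print('all',cv2.minAreaRect((P[:,:2]*1000).astype(np.float32)))
E
```

```text
pot [0.5343 0.0519 0.0716]
btn [ 0.5401 -0.2391  0.1434]
fl1 [ 0.5217 -0.0176  0.0339]
fl2 [ 0.5182 -0.1307  0.0517]
sp1 [0.6686 0.0433 0.075 ]
sp2 [ 0.6716 -0.0561  0.0753]
bench [ 0.3948  0.0248 -0.0024]
ctr [ 0.5684 -0.2083  0.1269]
[ 197  153  165   56 6767]
ctr 1661 ((543.8507080078125, -233.54840087890625), (103.96351623535156, 114.98542022705078), 1.9870431423187256) 0.12454955713588298
btn 120 [ 0.54326465 -0.2394664   0.14663893] ((543.1268310546875, -238.714111328125), (26.40168571472168, 29.869585037231445), 28.08808708190918)
all ((538.9945678710938, -93.85774230957031), (112.02213287353516, 401.5992126464844), 1.865354061126709)
```

View pics/crop.png

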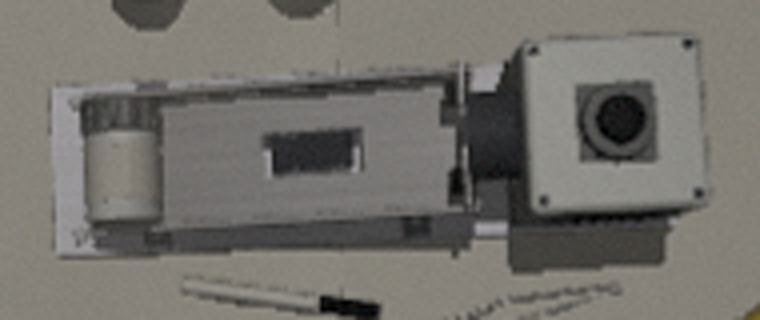

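The crop confirms it: a white pot with a grey cap at (120,160) in the crop lies across the low end, the catch window is at (310,152), and the button is at (618,117). Next come the gutter frame, the pot ridge and the clearance to the rack.

```bash
python3 - <<'E'
from h import *
c=pickle.load(open('pics/top0.pkl','rb')); W=cloud(c); S=cloud(pickle.load(open('pics/side0.pkl','rb')))
a=np.radians(1.87); d=np.array([np.sin(a),-np.cos(a)]); e=np.array([np.cos(a),np.sin(a)])
for nm,V in(('top',W),('side',S)):
    P=V.reshape(-1,3); s=P[:,:2]@d; t=P[:,:2]@e
    g=(abs(t-.54)<.06)&(s>-.12)&(s<.26)&(P[:,2]>.004)&(P[:,2]<.09)
    # floor patches either side of catch
    f=g&(s>-.01)&(s<.11)&(abs(t-.533)<.033)
    k=f.copy()
    for _ in range(6):
        co=np.polyfit(s[k],P[k,2],1); k=f&(abs(np.polyval(co,s)-P[:,2])<.003)
    s0=(.02-co[1])/co[0]; T=np.tan(.16); s0f=np.mean(s[k]-(P[k,2]-.02)/T)
    print(nm,'floor slope',np.arctan(co[0]),'s0',s0,s0f,k.sum(),'t range',np.percentile(t[k],[1,99]))
    # floor direction fit incl cross-slope
    A=np.c_[P[k,:2],np.ones(k.sum())]; q=np.linalg.lstsq(A,P[k,2],rcond=None)[0]; print(' grad dir deg',np.degrees(np.arctan2(q[0],-q[1])),np.hypot(*q[:2]))
    p=g&(P[:,2]>.05)&(s<-.0)
    if p.sum()>20:
        Q=np.c_[s[p],t[p],P[p,2]]
        # circle fit in s,z
        B=np.c_[2*Q[:,0],2*Q[:,2],np.ones(len(Q))]; r=np.linalg.lstsq(B,Q[:,0]**2+Q[:,2]**2,rcond=None)[0]
        print(' pot s,z,R',r[0],r[1],np.sqrt(r[2]+r[0]**2+r[1]**2),'s rng',Q[:,0].min(),Q[:,0].max(),'t',np.percentile(Q[:,1],[1,50,99]),'zmax',np.percentile(Q[:,2],98),len(Q))
    bt=(abs(s-.257)<.03)&(P[:,2]>.141)&(P[:,2]<.16)&(abs(t-.535)<.03); print(' btn',np.median(P[bt],0),bt.sum())
# rack
P=W.reshape(-1,3); R=P[(P[:,2]>.03)&(P[:,2]<.14)&(P[:,1]>.1)&(P[:,1]<.3)&(P[:,0]>.42)&(P[:,0]<.68)]
for z in(.03,.07,.09,.105):
    r=R[R[:,2]>z]; r=r[np.abs(r[:,0]-.55)<.06]; print('rack min y above',z,np.percentile(r[:,1],1),r[:,0][r[:,1].argmin()])
print('rack zmax',np.percentile(R[:,2],99),cv2.minAreaRect((R[:,:2]*1000).astype(np.float32)))
from scipy.spatial.transform import Rotation as Ro
for sg in(1,-1):
    y=sg*np.r_[e,0]; z=np.r_[0,0,-1.]; x=np.cross(y,z); rv=Ro.from_matrix(np.c_[x,y,z]).as_rotvec(); print(sg,rv,solve_ik([.54,.1,.2],rv),solve_ik([.54,.1,.055],rv),solve_ik([.54,-.24,.15],rv))
E
```

```text
top floor slope 0.16102926358232236 s0 -0.05584407774185651 -0.05652148478682354 903 t range [0.5006641  0.56537686]
 grad dir deg 2.141444489867171 0.16270909761716518
 pot s,z,R -0.038440193441717826 0.0502716515780438 0.022629477676913864 s rng -0.0631163441668327 -0.0009213446905735101 t [0.49808603 0.53582067 0.57322389] zmax 0.07515401622061593 599
 btn [ 0.54393905 -0.23970475  0.14685851] 118
side floor slope 0.16347351151508763 s0 -0.053936393520545155 -0.056289944393545295 474 t range [0.50060374 0.56535508]
 grad dir deg 1.1819236745557429 0.1659556456797327
 pot s,z,R -0.03708549739525942 0.05490187062146561 0.018631863610553908 s rng -0.062436859373518304 -0.001928541695622464 t [0.49905341 0.54265589 0.57765257] zmax 0.07552058190124222 406
 btn [ 0.5482633  -0.24048277  0.14701699] 86
rack min y above 0.03 0.16662951080271324 0.5810401915703777
rack min y above 0.07 0.18107810922861697 0.5638154258401978
rack min y above 0.09 0.18848167238047747 0.5619545192627472
rack min y above 0.105 0.18855088387010435 0.5619545192627472
rack zmax 0.12587625171052755 ((585.9820556640625, 242.51478576660156), (145.74822998046875, 78.00675201416016), 58.11286163330078)
1 [2.18489597 2.2573954  0.        ] [ 4.28063951e-02  9.72894593e-02  1.50087181e+00 -4.44089210e-16
  1.54343139e+00  1.01687381e-02] [ 4.28063951e-02  1.92142860e-01  1.69551408e+00 -4.44089210e-16
  1.25393572e+00  1.01687381e-02] [-5.48557313e-01  2.05693172e-01  1.47801413e+00 -4.44089210e-16
  1.45788535e+00 -5.81194970e-01]
-1 [ 2.2573954  -2.18489597  0.        ] None None [-5.48557313e-01  2.05693172e-01  1.47801413e+00 -4.44089210e-16
  1.45788535e+00  2.56039768e+00]
```

Everything agrees with the description: floor slope 0.161 rad, origin at s≈-0.0564, pot axis s≈-0.038 and button top at 0.147. The rack is about 20 mm clear of the gripper body. I'll approach with shut fingers behind the pot, push it part-way and measure.

```bash
cat >> h.py <<'E'
a=np.radians(1.87); d=np.array([np.sin(a),-np.cos(a)]); e=np.array([np.cos(a),np.sin(a)]); S0=-.0564; T0=.536
RV=[2.18489597,2.2573954,0.]
def P(s,z,t=T0): return np.r_[d*s+e*t,z]
def push_tcp(x,back=.011):   # TCP for pot axis at gutter x, fingers touching
    s=S0+x*np.cos(.16)-.025*np.sin(.16)-.025-back
    zc=.02+x*np.sin(.16)+.025*np.cos(.16)
    return P(s,zc-.008)
def pot(c):
    Q=cloud(c).reshape(-1,3); s=Q[:,:2]@d; t=Q[:,:2]@e
    x=(s-S0)*np.cos(.16)+(Q[:,2]-.02)*np.sin(.16); z=-(s-S0)*np.sin(.16)+(Q[:,2]-.02)*np.cos(.16)
    m=(abs(t-T0)<.036)&(z>.044)&(z<.054)&(x>0)&(x<.222)
    return m.sum(),x[m].min(),np.median(x[m]),x[m].max(),np.percentile(z[m],95)
E
python3 - <<'E'
from h import *
print('pot0',pot(pickle.load(open('pics/top0.pkl','rb'))),pot(pickle.load(open('pics/side0.pkl','rb'))))
gripper_to(0.0,20)
p0=push_tcp(.023)+np.r_[-d*.013,0]
move_pose(np.r_[p0[:2],.25],RV)
servo_line(p0,speed=.12)
print(get_obs()['contact_force'],get_obs()['finger_gap'])
print(servo_line(push_tcp(.023),speed=.03,stop_force=6),servo_line(push_tcp(.095),speed=.04,stop_force=6))
o=get_obs();print(o['time_s'],o['position'],push_tcp(.095),o['contact_force'])
for n in('top','side'):
    c=snap(n,n+'1')
    try: print(n,pot(c))
    except Exception as ex: print(n,ex)
cv2.imwrite('pics/both1.png',np.hstack([cv2.imread('pics/top1.png')[110:260,170:390],cv2.imread('pics/side1.png')[130:280,150:370]]))
E
```

```text
pot0 (np.int64(330), np.float64(0.005295149892569043), np.float64(0.023157621234344776), np.float64(0.04325186312753373), np.float64(0.051715206622557415)) (np.int64(172), np.float64(0.004856437199983251), np.float64(0.023873316225360302), np.float64(0.04227401197400055), np.float64(0.05205230988664396))
[-0.65127679  0.45043973  0.37807946] 0.001527162475889882
False False
8.0417 [0.53564468 0.02022083 0.05181584] [0.53562982 0.02008566 0.05181591] [-0.45897998  0.11131671 -0.67310536]
top (np.int64(30), np.float64(0.005130886317807825), np.float64(0.019998233657286504), np.float64(0.03614381341925073), np.float64(0.05022424576798411))
side (np.int64(54), np.float64(0.004540177874177101), np.float64(0.023622323114928366), np.float64(0.043995630636168376), np.float64(0.05235553331196821))
```

View pics/both1.png

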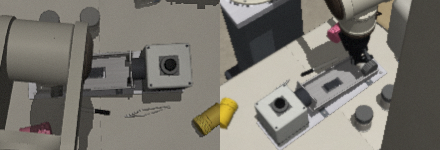

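The picture is too small to tell whether the pot moved, so I'll enlarge the side view.

```bash
python3 - <<'E'
from h import *
cv2.imwrite('pics/s1.png',np.hstack([cv2.resize(cv2.imread(f'pics/side{k}.png')[150:250,225:325],None,fx=4,fy=4,interpolation=cv2.INTER_CUBIC) for k in(0,1)]))
E
```

```text
(no output)
```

View pics/s1.png

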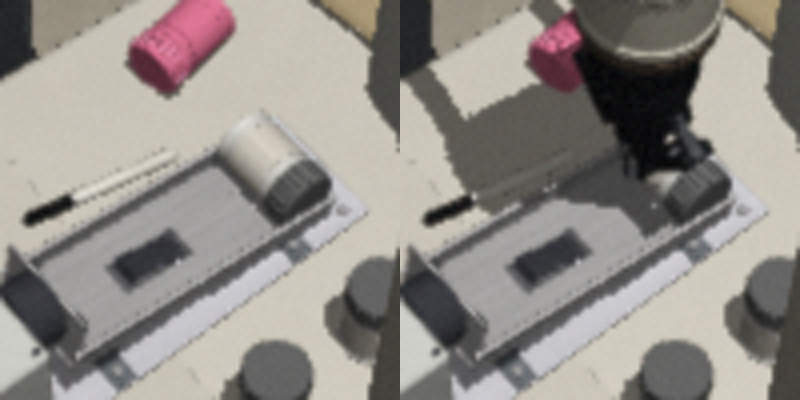

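```bash
python3 - <<'E'
from h import *
A=cloud(pickle.load(open('pics/side0.pkl','rb')));c=pickle.load(open('pics/side1.pkl','rb'));B=cloud(c)
m=(np.abs(A-B).max(-1)>.01)&(B[...,2]<.16)&(B[...,2]>.0)&(B[...,0]>.4)&(B[...,0]<.7)&(B[...,1]>-.1)&(B[...,1]<.2)
Q=B[m]; 
for lo in np.arange(0,.16,.01):
    q=Q[(Q[:,2]>=lo)&(Q[:,2]<lo+.01)]
    if len(q): print(round(lo,2),len(q),'x',np.round(np.percentile(q[:,0],[2,50,98]),3),'y',np.round(np.percentile(q[:,1],[2,50,98]),3))
print('tcp px',cv2.projectPoints(np.array([[.5356,.0202,.0518],[.5356,.0202,.09]]),np.array(c['rvec']),np.array(c['tvec']),c['mtx'],c['dist'])[0].ravel())
o=get_obs(); print(o['time_s'],o['q'],o['position'],o['tool_rot'],o['finger_gap'],o['contact_force'],o['moment'])
cv2.imwrite('pics/s2.png',cv2.resize(snap('side','side2')['frame'][130:250,225:345,::-1],None,fx=4,fy=4,interpolation=cv2.INTER_CUBIC))
E
```

```text
0.0 24 x [0.409 0.542 0.666] y [-0.097  0.003  0.166]
0.01 3 x [0.589 0.592 0.594] y [-0.078 -0.059 -0.041]
0.02 3 x [0.416 0.5   0.502] y [0.03  0.031 0.061]
0.03 3 x [0.499 0.544 0.56 ] y [-0.009 -0.007  0.015]
0.04 2 x [0.517 0.534 0.552] y [-0.06  -0.057 -0.054]
0.05 3 x [0.501 0.502 0.565] y [-0.077 -0.01   0.037]
0.06 2 x [0.5   0.528 0.557] y [-0.096 -0.015  0.065]
0.07 5 x [0.537 0.684 0.696] y [-0.073 -0.064  0.059]
0.08 8 x [0.531 0.544 0.678] y [0.009 0.012 0.03 ]
0.09 16 x [0.533 0.543 0.549] y [0.007 0.012 0.022]
0.1 8 x [0.531 0.542 0.549] y [0.009 0.01  0.017]
0.11 14 x [0.531 0.543 0.551] y [0.008 0.01  0.015]
0.12 17 x [0.517 0.542 0.552] y [0.007 0.009 0.032]
0.13 49 x [0.504 0.551 0.567] y [0.006 0.01  0.029]
0.14 38 x [0.493 0.534 0.576] y [0.004 0.009 0.015]
0.15 41 x [0.485 0.545 0.586] y [0.002 0.008 0.012]
tcp px [283.19399593 197.35520943 283.65687471 190.40797848]
8.1417 [-1.06080284e-01  1.69306071e-01  1.72978981e+00  4.69323831e-05
  1.24250281e+00 -1.38921329e-01] [0.53562    0.02021706 0.0517993 ] [-2.18466116e+00 -2.25757798e+00 -4.91689163e-05] -0.00024536690289693436 [ 0.65658869  0.52923836 -0.02157966] [-0.02398301  0.02046714 -0.0181805 ]
```

View pics/s2.png

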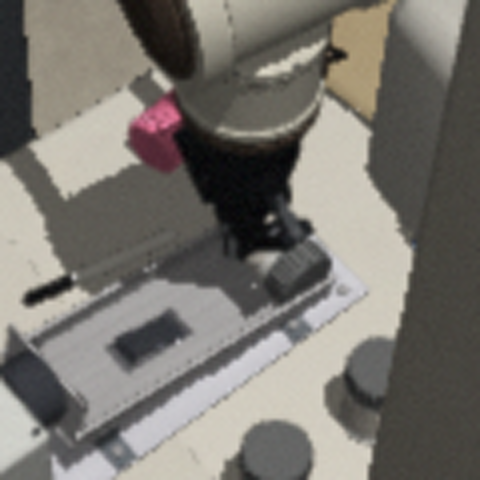

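```bash
python3 - <<'E'
from h import *
c=pickle.load(open('pics/side2.pkl','rb'));B=cloud(c);V=c['frame'].max(-1)
np.set_printoptions(linewidth=250)
print('bright');print(V[180:202,276:310:2])
for k,n in enumerate('xyz'):
    print(n);print((B[180:202,276:310:2,k]*1000).astype(int))
E
```

```text
bright
[[ 36  21  16  16  13   7  15   8  24  45  55 190 201 202 203 202 207]
 [ 76  51  12  13   7  11  16  16  21  46  79 194 204 203 202 205 204]
 [ 90  57  13  11  15  15  16  10  25  39  81 183 204 204 204 205 206]
 [ 91  66  14  11  13  13   6  12  77  49  76 123 194 202 203 203 205]
 [ 92  84  17  13  14  17  14  20 160  50  73  86 144 186 204 203 203]
 [ 92  86  27  16  10  14  16  26 102  34  66  73  52 121 203 202 203]
 [ 90  80  42  26  13  15  10  16  30  39  51  77  43  72 201 205 203]
 [ 77  70  48  25  13   8  11  14  39  66  36  84  60  47 191 203 203]
 [ 72  61  42  28  13  11  15  16  54  41  36  79  69  82 193 204 205]
 [ 64  58  47  39  17  11  14  12  21  18  36  56  60 145 178 204 202]
 [ 62  61  56  51  28  13  12  10  15  13  32  39  64  97 162 195 204]
 [ 62  65  58  52  32  11  14  18  15  17  23  51 104  92 116 176 205]
 [ 66  68  57  52  28  16  32  53  59  61  40  77 101  91  86 160 201]
 [ 67  74  60  51  28  22  88 133 147 138  82 100  96 109  93 113 192]
 [ 67  74  67  59  40  56 133 161 182 122  95 101  90 100  92  78 196]
 [ 74  71  70  66  63  73 12
[... 5586 characters left out ...]
29   32   27   92   86   93   60   61   67   68   72   70   72   71   68   67    7]
 [  29   30   28   24   21   48   55   56   60   63   71   69   71   68   71   62    8]
 [  27   28   24   27   23   36   52   55   61   69   67   73   67   69   69   51    9]
 [  30   25   28   26   28   30   45   52   59   65   67   71   67   66   57   48   12]
 [  29   25   33   30   29   28   41   45   61   64   65   69   68   62   51   43    4]
 [  30   22   32   24   27   27   26   50   57   57   65   68   61   51   44   34   39]
 [  29   33   28   32   29   29   27   30   59   61 1290   63   59   46   42   40   30]
 [  27   32   32   30   31   29   27   20   45   59   61   59   48   41   43   35    5]]
```

The images show the pot still at x≈0.023. The shut fingertips end near z≈0.083 where the TCP is reported at 0.052, so they passed over the pot without touching it. I'll find the real tip height by gently touching the bare gutter floor further up.

```bash
python3 - <<'E'
from h import *
s=S0+.085; zf=.02+np.tan(.16)*.085
servo_line(P(s,.06),speed=.08); wait(.2)
print(get_obs()['contact_force'])
r=servo_line(P(s,.002),speed=.02,stop_force=3)
o=get_obs(); print(r,o['position'],'floor',zf,o['contact_force'],o['finger_gap'],o['time_s'])
servo_line(P(s,.075),speed=.1)
E
```

```text
[0.57847584 0.1948024  0.64768631]
True [ 0.53672025 -0.01111994  0.00574988] floor 0.03371725416249293 [-0.48538909  0.27817365  7.45227472] 0.0027176422121941808 11.3333
```

Contact came at a reported z of 0.0057, where the floor under the uphill tip edge is at 0.0355. The real tips are therefore 30 mm above the reported TCP. I'll correct for that and redo the push.

```bash
cat >> h.py <<'E'
TOFF=np.r_[0,0,.030]
_pt=push_tcp
def push_tcp(x,back=.011): return _pt(x,back)-TOFF
E
python3 - <<'E'
from h import *
p0=push_tcp(.023)+np.r_[-d*.011,0]
servo_line(np.r_[p0[:2],.085],speed=.12); wait(.1)
r=servo_line(p0,speed=.08,stop_force=4); print('down',r,get_obs()['position'],p0)
if not r:
    print(servo_line(push_tcp(.08),speed=.035,stop_force=6))
    o=get_obs();print(o['time_s'],o['position'],push_tcp(.08),o['contact_force'])
    for n in('top','side'):
        c=snap(n,n+'3'); 
        try: print(n,pot(c))
        except Exception as ex: print(n,ex)
    cv2.imwrite('pics/s3.png',np.hstack([cv2.resize(cv2.imread(f'pics/side3.png')[150:250,225:325],None,fx=4,fy=4,interpolation=cv2.INTER_CUBIC),cv2.resize(cv2.imread('pics/top3.png')[130:230,200:300],None,fx=4,fy=4)]))
E
```

```text
down False [0.53330463 0.10215724 0.0108763 ] [0.53295139 0.10212231 0.010345  ]
False
16.5583 [0.53512266 0.0349563  0.01939193] [0.5351466  0.03488618 0.01942614] [ 0.35068281  1.1606008  -0.03898311]
top zero-size array to reduction operation minimum which has no identity
side (np.int64(206), np.float64(0.05146166131732592), np.float64(0.08172101921806894), np.float64(0.10101661157787731), np.float64(0.051863249911609136))
```

View pics/s3.png

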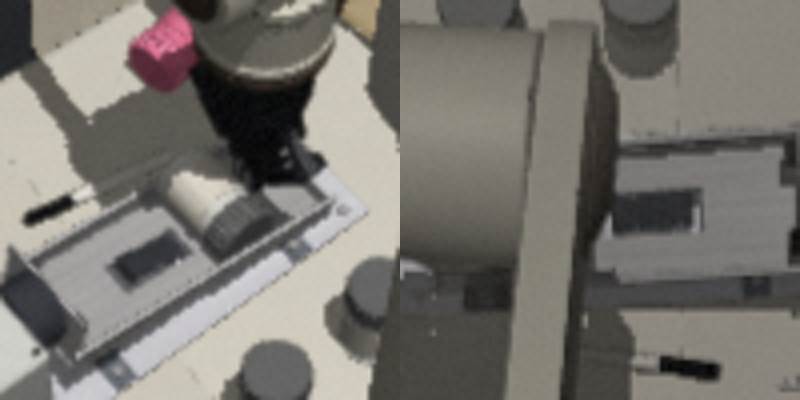

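The pot is now part-way up, at (215,210) in the left crop. It measures x≈0.081 against the 0.080 commanded. I'll push on past the catch and measure before letting go.

```bash
python3 - <<'E'
from h import *
def chk(n):
    c=snap('side',n); print(n,pot(c)); o=get_obs(); print(o['time_s'],o['position'],o['contact_force'])
print(servo_line(push_tcp(.194),speed=.035,stop_force=7)); print(push_tcp(.194)); chk('p194')
E
```

```text
False
[ 0.53881911 -0.07759779  0.03758841]
p194 (np.int64(205), np.float64(0.16782104990919644), np.float64(0.1953594052536495), np.float64(0.21450880293078012), np.float64(0.051819331898007165))
20.1167 [ 0.5388257  -0.07755366  0.0375731 ] [0.70487037 1.10297689 1.16285607]
```

The axis is at about 0.195, past 0.187. Now I'll back off gently and check that it rests on the catch.

```bash
python3 - <<'E'
from h import *
servo_line(push_tcp(.165),speed=.025); wait(.5)
c=snap('side','rel'); print(pot(c)); o=get_obs(); print(o['time_s'],o['contact_force'])
servo_line(push_tcp(.165)+np.r_[-d*.01,.02],speed=.08)
q=get_obs()['position']; servo_line(np.r_[q[:2],.16],speed=.15); wait(.4)
c=snap('side','rel2'); print(pot(c)); print(get_obs()['time_s'])
cv2.imwrite('pics/s4.png',cv2.resize(c['frame'][170:270,190:320,::-1],None,fx=4,fy=4,interpolation=cv2.INTER_CUBIC))
E
```

```text
(np.int64(228), np.float64(0.13755866847448353), np.float64(0.18503774868493644), np.float64(0.20319287086705046), np.float64(0.05180116451545014))
21.975 [0.1628645  0.01414244 0.42190867]
(np.int64(210), np.float64(0.16727509785633923), np.float64(0.18640570270159912), np.float64(0.20309827070760852), np.float64(0.05219655631013476))
23.725
```

View pics/s4.png

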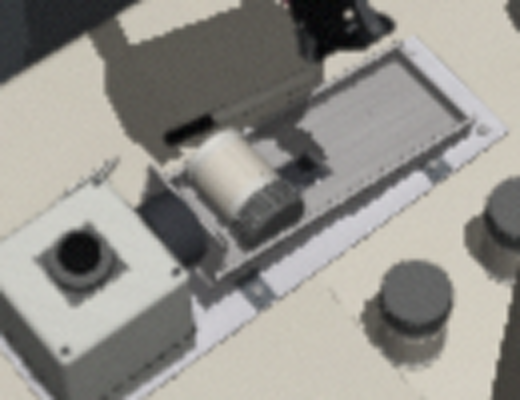

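The pot is at (235,185) in the crop, at rest on the catch with x≈0.185. Next is the button at (0.545, -0.240), which the tips should meet at a reported z of about 0.117.

```bash
python3 - <<'E'
from h import *
b=np.r_[.545,-.240]
servo_line(np.r_[b,.16],speed=.15); servo_line(np.r_[b,.124],speed=.06); wait(.2)
f0=get_obs()['contact_force'][2]
r=servo_line(np.r_[b,.117],speed=.02,stop_force=1.5); o=get_obs(); print('touch',r,o['position'][2],o['contact_force'][2]-f0)
r=servo_line(np.r_[b,.106],speed=.02,stop_force=15); o=get_obs(); print('press',r,o['position'][2],o['contact_force'][2]-f0)
wait(.2); o=get_obs(); print(o['position'][2],o['contact_force'][2]-f0,o['time_s'])
E
```

```text
touch True 0.11621738527998374 0.9259237971325056
press True 0.11166025958229704 9.25075569410326
0.11161344138946618 11.759236893386426 27.1417
```

```bash
python3 - <<'E'
from h import *
b=np.r_[.545,-.240]
r=servo_line(np.r_[b,.1075],speed=.01,stop_force=12); wait(.15); o=get_obs(); print(r,o['position'][2],o['contact_force'][2],o['time_s'])
for z in(.1115,.113,.115,.117):
    servo_line(np.r_[b,z],speed=.02); wait(.1); o=get_obs(); print(o['position'][2],o['contact_force'][2])
servo_line(np.r_[b,.2],speed=.12); wait(.3)
c=snap('side','end'); W=cloud(c); print(pot(c)); Q=W.reshape(-1,3); m=(np.hypot(Q[:,0]-.546,Q[:,1]+.24)<.012)&(Q[:,2]<.16); print('btn z',np.median(Q[m,2]),m.sum(),get_obs()['time_s'])
E
```

```text
True 0.11168489547086535 10.506263849657609 27.525
0.11166293804081401 7.920263997685777
0.11285438154428129 3.1727574144900843
0.11488886014721666 2.9940209104996494
0.11691978426196382 1.2470472866125877
(np.int64(211), np.float64(0.1649906615340362), np.float64(0.1853326576564481), np.float64(0.20416510432314242), np.float64(0.052493267394508235))
btn z 0.146236594396971 58 30.1167
```

The spring-back profile and the 10 N stop suggest it bottomed after about 5.5 mm. To be certain I'll do one firmer press, then check again.

```bash
python3 - <<'E'
from h import *
b=np.r_[.545,-.240]
servo_line(np.r_[b,.121],speed=.12); wait(.1); f0=get_obs()['contact_force'][2]
r=servo_line(np.r_[b,.1085],speed=.02,stop_force=24); wait(.15); o=get_obs(); print(r,o['position'][2],o['contact_force'][2]-f0)
servo_line(np.r_[b,.2],speed=.1); wait(.4)
c=snap('side','end2'); W=cloud(c); print(pot(c)); Q=W.reshape(-1,3); m=(np.hypot(Q[:,0]-.546,Q[:,1]+.24)<.012)&(Q[:,2]<.16); o=get_obs(); print('btn z',np.median(Q[m,2]),m.sum(),o['time_s'],o['contact_force'])
E
```

```text
True 0.11163840373907385 12.510628270109663
(np.int64(213), np.float64(0.16792730572428097), np.float64(0.18560386524142425), np.float64(0.2041063446259214), np.float64(0.051601965333087856))
btn z 0.14692497615390204 60 33.2 [0.17135729 0.09533965 0.01165073]
```

The hard stop repeated at 0.1116, the button is back up at 0.147, and the pot is still on the catch at 0.185. Handing in.

```bash
python3 -c "
from rig import *
print(sign_off())"
```

```text
the job is handed in; nothing more can be done
None
```

The job is handed in at about 33 s of robot time: the pot rests on the sprung catch at x ≈ 0.185 m, the start button was pressed to its hard stop (about 5.5 mm, twice) and is back up, and the arm stands clear; the hand-in returned no verdict.

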